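# Put the two-way radios back in their own charger cradles

### The job

At the tent's registration desk the red radio has been left in the blue charger cradle and the blue radio lies on the table. Move the red radio to the red cradle, then put the blue radio into the blue cradle, each fully home with its face to the front, lowered in and not dropped. Leave the white radio and the other things on the table where they are.

Things in the scene. Friction and masses are not known exactly. Their poses are not given: they have to be found in the camera images.
- radio_red: two-way radio, black, 125 mm tall, 54 wide (y), 36 thick (x), about 0.26 kg, red bands near its top and low down. Origin: centre of its underside; z runs up to its top end, its face looks to -x. On top: antenna 12 mm thick, 35 tall at x=4, y=16 mm; knob 12 tall at x=4, y=-12. Flat parallel sides. Starts fully home in the wrong (blue) cradle.
- radio_red_foot (a point): centre of the underside of the red radio (its origin)
- radio_red_screen (a point): middle of the screen on the red radio's face: (-18, 0, 78) mm in the radio's frame
- radio_blue: two-way radio, black, 125 mm tall, 54 wide (y), 36 thick (x), about 0.26 kg, blue bands near its top and low down. Origin: centre of its underside; z runs up to its top end, its face looks to -x. On top: antenna 12 mm thick, 35 tall at x=4, y=16 mm; knob 12 tall at x=4, y=-12. Flat parallel sides. Starts lying on its back, face up, top end roughly towards the robot.
- radio_blue_foot (a point): centre of the underside of the blue radio (its origin)
- radio_blue_screen (a point): middle of the screen on the blue radio's face: (-18, 0, 78) mm in the radio's frame
- radio_white: two-way radio, black, 125 mm tall, 54 wide (y), 36 thick (x), about 0.26 kg, white bands near its top and low down. Origin: centre of its underside; z runs up to its top end, its face looks to -x. On top: antenna 12 mm thick, 35 tall at x=4, y=16 mm; knob 12 tall at x=4, y=-12. Flat parallel sides. Already home in the white cradle.
- radio_white_foot (a point): centre of the underside of the white radio (its origin)
- radio_white_screen (a point): middle of the screen on the white radio's face: (-18, 0, 78) mm in the radio's frame
- cradle_red: fixed red charger cradle: red label plate on its foot (130 x 92 mm, 16 high) and red back plate. Origin: centre of its underside, front faces -x, z up. Its pocket leans back: the pocket axis is 40 degrees from vertical towards +x, the flat pocket floor square to it. The three cradles stand 130 mm apart in a row along y, in any order, on a 10 mm board.
- cradle_red_seat (a point): centre of the red pocket floor, (0, 0, 48) mm from the cradle's origin. Above the floor, along the pocket axis, rise the back plate 75 mm (its surface 18 mm behind this point), cheeks 34 mm (10 thick, 62 apart), front lip 18 mm (22 mm before this point). A stored radio's origin comes here, its frame that of the cradle turned 40 degrees about y.
- cradle_red_screen (a point): where the screen middle of a properly stored radio (on the floor, against the back plate, face to the front) comes in the red cradle
- cradle_blue: fixed blue charger cradle: blue label plate on its foot (130 x 92 mm, 16 high) and blue back plate. Origin: centre of its underside, front faces -x, z up. Its pocket leans back: the pocket axis is 40 degrees from vertical towards +x, the flat pocket floor square to it. The three cradles stand 130 mm apart in a row along y, in any order, on a 10 mm board.
- cradle_blue_seat (a point): centre of the blue pocket floor, (0, 0, 48) mm from the cradle's origin. Above the floor, along the pocket axis, rise the back plate 75 mm (its surface 18 mm behind this point), cheeks 34 mm (10 thick, 62 apart), front lip 18 mm (22 mm before this point). A stored radio's origin comes here, its frame that of the cradle turned 40 degrees about y.
- cradle_blue_screen (a point): where the screen middle of a properly stored radio (on the floor, against the back plate, face to the front) comes in the blue cradle
- cradle_white: fixed white charger cradle: white label plate on its foot (130 x 92 mm, 16 high) and white back plate. Origin: centre of its underside, front faces -x, z up. Its pocket leans back: the pocket axis is 40 degrees from vertical towards +x, the flat pocket floor square to it. The three cradles stand 130 mm apart in a row along y, in any order, on a 10 mm board.
- cradle_white_seat (a point): centre of the white pocket floor, (0, 0, 48) mm from the cradle's origin. Above the floor, along the pocket axis, rise the back plate 75 mm (its surface 18 mm behind this point), cheeks 34 mm (10 thick, 62 apart), front lip 18 mm (22 mm before this point). A stored radio's origin comes here, its frame that of the cradle turned 40 degrees about y.
- cradle_white_screen (a point): where the screen middle of a properly stored radio (on the floor, against the back plate, face to the front) comes in the white cradle
- sanitizer: clear hand-gel bottle with blue cap, 64 mm diameter, 170 mm tall, loose; origin at its underside; bystander beyond the radios
- thermometer: loose white infrared thermometer gun, about 110 mm by 125 mm, 50 mm high, lying left of the cradles; origin at its underside; bystander
There are look-alikes about, which are no part of the job. What is shaped like the radio_red but pink or turquoise is not meant.

How it is judged:
By the outcome, as a careful person would: the job done as asked, in the order asked, and still so for the second after the job is handed in, with the robot touching nothing.
It also fails if it takes over 72 s, if anything falls off the work surface, if the arm or the gripper's body presses on something with over 40 N, if the wrist force passes 120 N, or if a joint passes its speed limit or range.

### The arm

A 6-joint arm with a two-finger parallel gripper is mounted at the origin on the work surface. World frame = base frame: x ahead of the robot, y to its left, z up, the work surface at z = 0. Lengths are in m, angles in rad, forces in N, time in s.
With the tool pointing down it reaches from about 0.35 to 0.975 m from the base axis. Payload 4.9 kg.
Tool frame: the origin (TCP) lies at the very end of the fingers, on their centre line; the grasp point (between the pads) lies 19 mm behind it; z points along the fingers, y is the line along which they close (so a half turn about z gives the same grasp; the last joint's range is limited). The gripper opens to 85 mm and grips with 20 to 120 N. Pads are 22 mm wide; open, the fingers measure 114 mm over their backs; the gripper's body (76 mm by 85 mm) begins 54 mm behind the grasp point. The pads swing forward as they close: fully open they stand 13 mm farther back than shut.
Start: joints at [-1.227, 0.053, 1.613, -0, 1.476, -0.119], TCP at [0.279, -0.559, 0.231] pointing down, gripper open.
Joint ranges: [-3.01, 3.01], [-1.01, 2.22], [0.06, 2.58], [-1.02, 4.17], [0.09, 2.62], [-3.14, 3.14]. Speed limits (rad/s): [2.57, 2.57, 3.14, 3.14, 3.14, 3.14].

### API

Orientations are given as a unit quaternion [w, x, y, z].
In Python, from plant import state, optics, ticket, nets gives the robot as it stands. The module is installed in compiled form; this text tells all that it offers.
- The arm moves only by the shell command python3 -m inch 'ROWS' [OPENING]. ROWS is JSON, a list of rows, each an object of numbers: "dx", "dy", "dz": the shift along the tool's x, y, z as a fraction of full scale; "rx", "ry", "rz": the turn, a rotation vector about the tool's x, y, z as a fraction of full scale. In form: [{"dx": .., "dy": .., "dz": .., "rx": .., "ry": .., "rz": ..}, ...]. A call has 1 to 5 rows; each row is the pose to reach, as a shift and turn from the pose commanded when the call began, along the tool's axes at that moment; what a row does not reach only later rows make up. Full scale, the value 1, is 0.8 m for a shift and 1.5 rad for a turn. A row lasts 1/10 s, in which the tool goes at most 50 mm and 8.59 degrees, less where a joint would pass 70% of its speed; a pose out of reach is approached as far as the arm can. A call with a number of a shift or a turn outside -1 to 1 is refused whole. A call with a gripper value outside its range is refused whole. OPENING is the opening, from -1 (shut) to 1 (fully open), set as the call begins (- or left out, the last holds). The fingers move at their own pace and stop on an object; the grip force is fixed at half the most. Time passes only in rows, so rows that repeat a pose let the fingers close. It gives the time, the measured TCP pose, the force, the opening and the grip force at its end, in the units of the state.
- state(): the state, without advancing time (a new reading comes with each control period).
- optics.grab_frame(name): name is "scene" or "top" or "wrist"; returns the picture (420x560x3 uint8, red, green, blue); there is no depth.
- optics.camera_info(name): a dict with "fx", "fy", "cx", "cy" (pixels), "k1" (the pictures are not rectified: a ray, as slopes to the right and down, at radius r is drawn at 1 + k1 r^2 times it, then the intrinsics apply), "R" (3x3) and "t" (3): a world point X has camera coordinates R X + t. Camera axes: x right, y down, z forward; pixel columns grow to the right and rows downward; lengths in m; the calibration is good to about 2 mm. A picture is of the moment at which its call begins: read the wrist's pose just before it. camera_info takes no time and is no camera call; for the wrist camera it gives the pose at the moment of the call.
- ticket.job_done(): hands the job in; it is judged then, once.
Trained networks look in the newest picture that a camera, given by its name, has taken for a name from the list of things; names that differ only in an ending like _2 or _b are one class to them, and where a whole thing is asked for, a point or a joint stands for the part that bears it (a point fixed in the world has none). Each returns a list of dicts, best first, with "confidence" (0 to 1); they miss things now and then, are a little off and sometimes report something else, mostly with a low value. They report only what shows in the picture. A call takes as long as a camera call. They do not tell look-alikes from the thing itself.
- nets.boxes_of(camera, name): "bbox" ([centre column, centre row, width, height] in pixels, round what is visible of it).
- nets.outline_of(camera, name): "pixels" (420x560 bool, what is visible of it) and "bbox" ([centre column, centre row, width, height] in pixels, round what is visible of it).
The state is a dict: "time": time; "joint_pos": joint angles; "joint_vel": joint speeds; "joint_efforts": joint torques, N m; "tool_pos": TCP position; "tool_rot": TCP orientation; "contact_force": force on the tool from outside, world axes, zero at the start; "ft_torque": the same for the moment, N m; "gripper_width": opening from 0.0 (shut) to 1.0 (fully open); "grasp_force": force on a finger pad.
Only numpy, scipy, OpenCV 4.12 (cv2) and the standard library are available. Lean on these libraries where they do the work, as an engineer would, in place of code of your own. Each camera call takes 0.05 s, during which the arm holds its last target. There are 200 camera calls.

## Working session

There is one attempt and no reset: what is moved stays moved. The work goes in short steps, Python scripts to look and compute and a shell command to move; the robot and the scene stay as the last step left them, time stands still between calls to the robot, and variables do not carry over. Pictures are saved under pics/ and viewed, at most 10 in all, crops included, and the job is handed in when it is done.

```bash
mkdir -p pics; python3 - <<'E'
from plant import state, optics, ticket, nets
import cv2, numpy as np
s=state();print({k:np.round(v,3).tolist() for k,v in s.items()})
for n in ("scene","top"):
    im=optics.grab_frame(n);cv2.imwrite(f"pics/{n}0.png",im[:,:,::-1])
    c=optics.camera_info(n);print(n,{k:np.round(v,3).tolist() for k,v in c.items()})
    for t in ("radio_red","cradle_red","cradle_blue","cradle_white","radio_red_screen","cradle_red_seat"):
        print(t,[(np.round(b["bbox"]).tolist(),round(b["confidence"],2)) for b in nets.boxes_of(n,t)])
a=cv2.imread("pics/scene0.png");b=cv2.imread("pics/top0.png")
E
```

```text
{'time': 0.0, 'joint_pos': [-1.227, 0.053, 1.614, 0.0, 1.476, -0.119], 'joint_vel': [0.001, 0.001, 0.001, -0.001, -0.001, 0.001], 'joint_efforts': [0.0, -39.368, -37.018, -0.0, 0.007, 0.0], 'tool_pos': [0.279, -0.559, 0.23], 'tool_rot': [-0.001, 0.973, 0.229, -0.0], 'contact_force': [0.701, -1.03, 0.201], 'ft_torque': [-0.042, 0.035, 0.003], 'grasp_force': 0.0, 'gripper_width': 1.004}
scene {'fx': 544.198, 'fy': 544.198, 'cx': 275.604, 'cy': 214.747, 'k1': -0.011, 'R': [[0.801, 0.599, 0.02], [0.328, -0.409, -0.852], [-0.502, 0.688, -0.524]], 't': [-0.445, -0.066, 1.677]}
radio_red [([282.0, 244.0, 45.0, 38.0], 0.74), ([158.0, 252.0, 66.0, 24.0], 0.6), ([224.0, 228.0, 38.0, 39.0], 0.57), ([181.0, 329.0, 66.0, 50.0], 0.15)]
cradle_red [([340.0, 222.0, 40.0, 47.0], 0.85)]
cradle_blue [([263.0, 265.0, 68.0, 45.0], 0.97), ([311.0, 241.0, 39.0, 51.0], 0.67)]
cradle_white [([308.0, 244.0, 34.0, 44.0], 0.82)]
radio_red_screen [([281.0, 243.0, 51.0, 34.0], 0.79), ([226.0, 227.0, 40.0, 35.0], 0.74), ([157.0, 253.0, 66.0, 28.0], 0.72), ([340.0, 221.0, 41.0, 46.0], 0.44), ([319.0, 222.0, 42.0, 36.0], 0.22)]
cradle_red_seat [([263.0, 264.0, 65.0, 46.0], 0.66), ([318.0, 222.0, 45.0, 37.0], 0.19)]
top {'fx': 461.751, 'fy': 461.751, 'cx': 277.742, 'cy': 209.295, 'k1': 0.005, 'R': [[0.022, -1.0, 0.01], [-0.993, -0.023, -0.117], [0.117, -0.007, -0.993]], 't': [0.008, 0.51, 1.132]}
radio_red [([277.0, 263.0, 34.0, 65.0], 0.89), ([318.0, 158.0, 33.0, 60.0], 0.87), ([357.0, 297.0, 49.0, 58.0], 0.7), ([264.0, 148.0, 27.0, 65.0], 0.45)]
cradle_red [([212.0, 170.0, 47.0, 69.0], 0.91)]
cradle_blue []
cradle_white [([259.0, 175.0, 44.0, 66.0], 0.97)]
radio_red_screen [([319.0, 158.0, 34.0, 58.0], 0.78), ([279.0, 263.0, 39.0, 70.0], 0.7), ([358.0, 295.0, 49.0, 56.0], 0.63), ([313.0, 183.0, 46.0, 66.0], 0.58), ([262.0, 179.0, 44.0, 70.0], 0.49)]
cradle_red_seat [([211.0, 169.0, 44.0, 68.0], 0.85)]
```

```bash
python3 - <<'E'
import cv2
a=cv2.imread("pics/top0.png");cv2.imwrite("pics/topc.png",cv2.resize(a[110:350,150:450],(750,600),interpolation=cv2.INTER_CUBIC))
b=cv2.imread("pics/scene0.png");cv2.imwrite("pics/scc.png",cv2.resize(b[160:400,120:400],(700,600),interpolation=cv2.INTER_CUBIC))
E
```

```text
(no output)
```

View pics/topc.png

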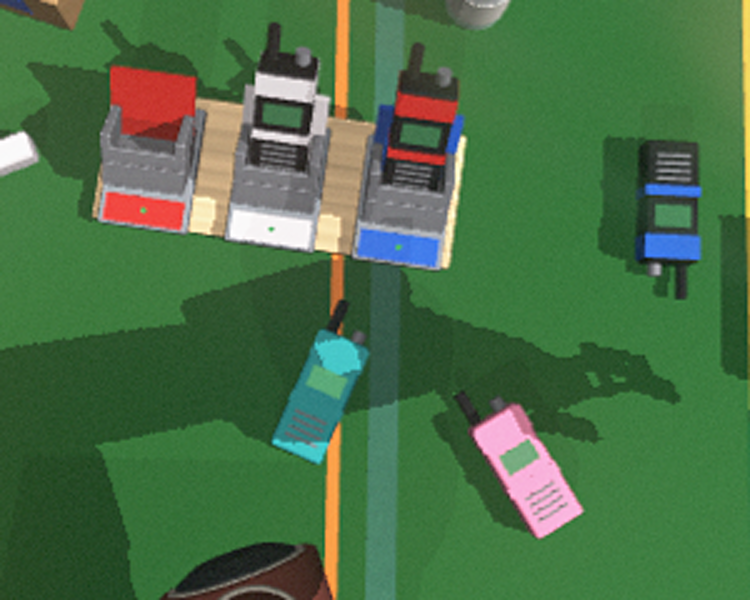

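View pics/scc.png

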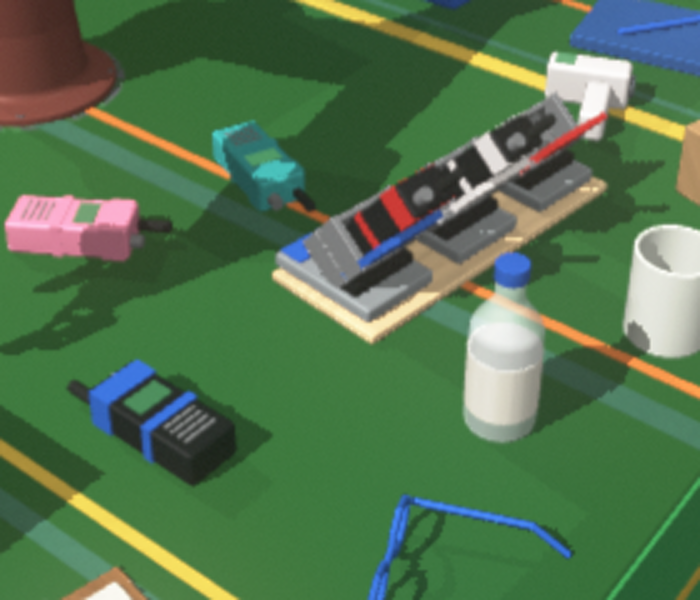

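The pictures show five radios. In top-image pixels:
- The red-banded one is in the blue cradle (318,164).
- The blue-banded one lies on its back (418,195).
- The white-banded one is home (262,155).
- The turquoise (278,263) and pink (358,297) ones are look-alikes, to be left alone.

The bands settle which are meant, and the enlarged top crop confirms it. The cradle order from +y to -y is red, white, blue. Next I'll segment screens, labels and bands to get metric positions.

```bash
cat > h.py <<'E'
import numpy as np, cv2
from scipy.spatial.transform import Rotation as Ro
def ray(c,uv):
    K=np.array([[c["fx"],0,c["cx"]],[0,c["fy"],c["cy"]],[0,0,1.]])
    p=cv2.undistortPoints(np.array([[uv]],float),K,np.array([c["k1"],0,0,0,0.]))[0,0]
    R=np.array(c["R"]);return -R.T@np.array(c["t"]), R.T@np.array([p[0],p[1],1])
def onz(c,uv,z):
    o,d=ray(c,uv);return o+d*(z-o[2])/d[2]
def proj(c,X):
    q=np.array(c["R"])@X+c["t"];s=q[:2]/q[2];s=s*(1+c["k1"]*(s@s))
    return np.array([c["fx"]*s[0]+c["cx"],c["fy"]*s[1]+c["cy"]])
def rq(q): return Ro.from_quat([q[1],q[2],q[3],q[0]])
def plan(s_pos,s_rot,pos,rot):
    """unit rows from current pose to target; rot: scipy Rotation"""
    d=s_rot.inv().apply(pos-s_pos)/.8; r=(s_rot.inv()*rot).as_rotvec()/1.5
    print("d",np.round(d,4),"r",np.round(r,4),"| mm",round(np.linalg.norm(d)*800),"deg",round(np.degrees(np.linalg.norm(r)*1.5),1))
E
python3 - <<'E'
from h import *
from plant import optics
im=cv2.imread("pics/top0.png");c=optics.camera_info("top")
hsv=cv2.cvtColor(im,cv2.COLOR_BGR2HSV);H,S,V=[hsv[...,i].astype(int) for i in range(3)]
def blob(m,u,v,w=9,h=9):
    k=np.zeros_like(m);k[v-h:v+h+1,u-w:u+w+1]=m[v-h:v+h+1,u-w:u+w+1]
    n,l,st,ce=cv2.connectedComponentsWithStats(k.astype(np.uint8));i=1+np.argmax(st[1:,4]);return ce[i],st[i].tolist(),l==i
for u,v in((318,164),(263,156),(418,195)):print(im[v-3:v+4,u].tolist(),hsv[v,u])
g=(H>45)&(H<95)&(S>40)&(V>65)
for n,u,v,z in(("red",318,164,.1293),("white",263,156,.1293),("blue",418,195,.036)):
    ce,st,_=blob(g,u,v,11,8);print(n,ce,st,onz(c,ce,z))
red=((H<8)|(H>172))&(S>130)&(V>90);blu=(H>102)&(H<120)&(S>130)&(V>90);wh=(S<50)&(V>170)
for n,m,u,v in(("redL",red,208,194),("whL",wh,258,201),("bluL",blu,309,208)):
    ce,st,l=blob(m,u,v,20,8);print(n,ce,st,onz(c,ce,.026))
ce,st,l=blob(blu,418,208,16,8);print("band1",ce,st,onz(c,ce,.036))
ce,st,l=blob(blu,418,186,16,4);print("band2",ce,st,onz(c,ce,.036))
E
```

```text
[[81, 119, 68], [78, 118, 64], [76, 115, 63], [78, 114, 65], [73, 113, 63], [81, 119, 67], [77, 114, 68]] [ 68 110 114]
[[82, 122, 73], [80, 119, 71], [77, 116, 69], [77, 116, 69], [76, 117, 68], [79, 118, 72], [77, 111, 68]] [ 65 103 116]
[[87, 127, 75], [96, 144, 81], [93, 139, 76], [95, 142, 82], [94, 140, 79], [91, 136, 76], [97, 144, 82]] [ 67 108 142]
red [317.82352941 163.60294118] [310, 159, 17, 10, 136] [ 0.60752185 -0.07087701  0.1293    ]
white [262.40740741 155.64444444] [255, 151, 16, 10, 135] [0.6233235  0.05860214 0.1293    ]
blue [418.18644068 195.5480226 ] [409, 189, 19, 14, 177] [ 0.55220769 -0.3334965   0.036     ]
redL [206.9761194  193.90149254] [191, 187, 33, 15, 335] [0.54551505 0.19929326 0.026     ]
whL [258.69022869 200.45530146] [240, 193, 38, 17, 481] [0.53181228 0.06804053 0.026     ]
bluL [308.80780781 208.57957958] [293, 202, 32, 15, 333] [ 0.51402852 -0.0591056   0.026     ]
band1 [418.18859649 208.10526316] [407, 203, 23, 11, 228] [ 0.52033208 -0.33306478  0.036     ]
band2 [418.62264151 185.54716981] [408, 183, 22, 6, 106] [ 0.57776628 -0.33494833  0.036     ]
```

```bash
cat >> h.py <<'E'
YAW=Ro.from_euler("z",-6.95,degrees=True)
CR=YAW*Ro.from_euler("y",40,degrees=True)          # stored radio frame
SEAT={"blue":np.array([.5715,-.0665,.058]),"white":np.array([.5873,.0628,.058]),"red":np.array([.6031,.1921,.058])}
GA=Ro.from_matrix(np.array([[0,0,1],[0,-1,0],[1,0,0]]).T.T)   # columns tool x,y,z in radio frame: z_r,-y_r,x_r
GB=Ro.from_matrix(np.array([[0,0,1],[0,1,0],[-1,0,0]]))       # columns -z_r, y_r, x_r
def tcp(cr,off,G): return SEAT[cr]+CR.apply(np.array(off)/1e3), CR*G
def chain(pos,rot,n):
    from plant import state
    s=state();p,r=np.array(s["tool_pos"]),rq(s["tool_rot"]);print("t",round(s["time"],2),"p",np.round(p,3),"F",np.round(s["contact_force"],1),"w",round(s["gripper_width"],3),"gf",round(s["grasp_force"],1),"j",np.round(s["joint_pos"],2))
    dv=(r.inv()*rot).as_rotvec()
    for i in range(n):
        plan(p+(pos-p)*i/n, r*Ro.from_rotvec(dv*i/n), p+(pos-p)*(i+1)/n, r*Ro.from_rotvec(dv*(i+1)/n))
E
python3 - <<'E'
from h import *
print(GA.as_matrix(),GB.as_matrix(),(CR*GA).as_matrix().round(2))
pos,rot=tcp("blue",(17-110,0,94),GA);print(pos);chain(pos,rot,3)
E
```

```text
[[ 0.  0.  1.]
 [ 0. -1.  0.]
 [ 1.  0.  0.]] [[ 0.  0.  1.]
 [ 0.  1.  0.]
 [-1.  0.  0.]] [[ 0.64 -0.12  0.76]
 [-0.08 -0.99 -0.09]
 [ 0.77  0.   -0.64]]
[ 0.56075941 -0.06519073  0.18978743]
t 0.7 p [ 0.279 -0.559  0.231] F [ 0.1  0.2 -0.1] w 0.999 gf 0.0 j [-1.23  0.05  1.61 -0.    1.48 -0.12]
d [ 0.1969 -0.1318  0.0173] r [-0.0566  0.1882  0.1214] | mm 190 deg 19.9
d [ 0.1591 -0.1676  0.0552] r [-0.0566  0.1882  0.1214] | mm 190 deg 19.9
d [ 0.1065 -0.1978  0.0774] r [-0.0566  0.1882  0.1214] | mm 190 deg 19.9
```

```bash

python3 -m inch '[{"dx":0.197,"dy":-0.132,"dz":0.017,"rx":-0.057,"ry":0.188,"rz":0.121},{"dx":0.197,"dy":-0.132,"dz":0.017,"rx":-0.057,"ry":0.188,"rz":0.121},{"dx":0.197,"dy":-0.132,"dz":0.017,"rx":-0.057,"ry":0.188,"rz":0.121},{"dx":0.197,"dy":-0.132,"dz":0.017,"rx":-0.057,"ry":0.188,"rz":0.121}]' 1
python3 -m inch '[{"dx":0.159,"dy":-0.168,"dz":0.055,"rx":-0.057,"ry":0.188,"rz":0.121},{"dx":0.159,"dy":-0.168,"dz":0.055,"rx":-0.057,"ry":0.188,"rz":0.121},{"dx":0.159,"dy":-0.168,"dz":0.055,"rx":-0.057,"ry":0.188,"rz":0.121},{"dx":0.159,"dy":-0.168,"dz":0.055,"rx":-0.057,"ry":0.188,"rz":0.121}]'
python3 - <<'E'
from h import *
pos,rot=tcp("blue",(17-110,0,94),GA);chain(pos,rot,1)
E
```

```text
time: 1.1
tool_pos: [0.3725, -0.3924, 0.2168]
tool_rot: [0.009, 0.98, 0.137, 0.147]
contact_force: [0.6, -0.3, -0.7]
gripper_width: 0.997
grasp_force: 0.0
time: 1.5
tool_pos: [0.4659, -0.2271, 0.2023]
tool_rot: [0.018, 0.956, 0.042, 0.288]
contact_force: [0.1, 0.1, -0.4]
gripper_width: 0.998
grasp_force: 0.0
t 1.5 p [ 0.466 -0.227  0.202] F [ 0.1  0.1 -0.4] w 0.998 gf 0.0 j [-0.82 -0.53  2.23  0.47  1.07  0.51]
d [ 0.1081 -0.1942  0.0766] r [-0.0561  0.1885  0.1211] | mm 188 deg 19.9
```

```bash

python3 -m inch '[{"dx":0.108,"dy":-0.194,"dz":0.077,"rx":-0.056,"ry":0.188,"rz":0.121},{"dx":0.108,"dy":-0.194,"dz":0.077,"rx":-0.056,"ry":0.188,"rz":0.121},{"dx":0.108,"dy":-0.194,"dz":0.077,"rx":-0.056,"ry":0.188,"rz":0.121},{"dx":0.108,"dy":-0.194,"dz":0.077,"rx":-0.056,"ry":0.188,"rz":0.121},{"dx":0.108,"dy":-0.194,"dz":0.077,"rx":-0.056,"ry":0.188,"rz":0.121}]'
python3 - <<'E'
from h import *
from plant import optics
pos,rot=tcp("blue",(17-110,0,94),GA);chain(pos,rot,1)
c=optics.camera_info("wrist");im=optics.grab_frame("wrist")[:,:,::-1].copy()
for cr in SEAT:
  for o in((-18,0,78),(-18,27,125),(-18,-27,125),(-18,27,30),(-18,-27,30)):
    u=proj(c,SEAT[cr]+CR.apply(np.array(o)/1e3));cv2.circle(im,tuple(int(x) for x in u),3,(255,0,255),1) if abs(u).max()<2000 else 0
cv2.imwrite("pics/w1.png",im)
E
```

```text
time: 2.0
tool_pos: [0.5619, -0.0621, 0.19]
tool_rot: [0.024, 0.905, -0.05, 0.421]
contact_force: [-0.4, 0.8, -0.8]
gripper_width: 1.0
grasp_force: 0.0
t 2.0 p [ 0.562 -0.062  0.19 ] F [-0.4  0.8 -0.8] w 1.0 gf 0.0 j [-0.32 -0.57  2.36  0.33  0.51  1.14]
d [-0.0008  0.004  -0.0006] r [-0.0049  0.0013  0.0049] | mm 3 deg 0.6
```

View pics/w1.png

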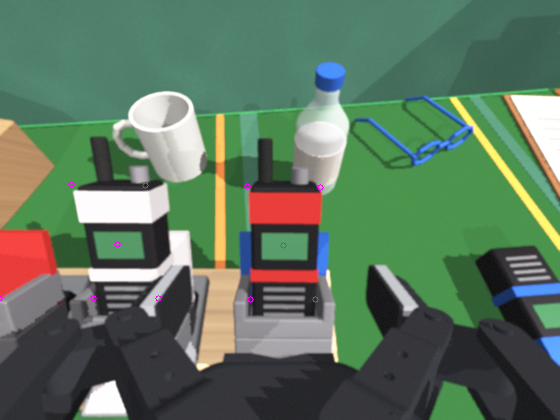

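The overlay lands on the red radio (screen at 284,245) within 1–2 px, and on the white screen too. Next I'll move in and grip.

```bash

python3 -m inch '[{"dy":0.004,"dz":0.03,"rx":-0.005,"rz":0.005},{"dy":0.004,"dz":0.07,"rx":-0.005,"rz":0.005},{"dy":0.004,"dz":0.1,"rx":-0.005,"rz":0.005},{"dy":0.004,"dz":0.125,"rx":-0.005,"rz":0.005},{"dy":0.004,"dz":0.1365,"rx":-0.005,"rz":0.005}]'
python3 -m inch '[{},{},{},{},{}]' -1
python3 -m inch '[{},{}]' -1
python3 - <<'E'
from h import *
pos,rot=tcp("blue",(17,0,94),GA);chain(pos,rot,1)
E
```

```text
t 2.05 p [ 0.562 -0.064  0.19 ] F [ 0.1 -0.9  0.2] w 0.996 gf 0.0 j [-0.33 -0.57  2.36  0.33  0.52  1.14]
d [-0.001   0.0019  0.1373] r [-0.0033  0.001   0.0041] | mm 110 deg 0.5validation failed for argument at $[0]...
validation failed for argument at $[0]...
validation failed for argument at $[0]...
```

```bash

python3 -m inch '[{"dx":0,"dy":0.002,"dz":0.03,"rx":0,"ry":0,"rz":0},{"dx":0,"dy":0.002,"dz":0.07,"rx":0,"ry":0,"rz":0},{"dx":0,"dy":0.002,"dz":0.1,"rx":0,"ry":0,"rz":0},{"dx":0,"dy":0.002,"dz":0.125,"rx":0,"ry":0,"rz":0},{"dx":0,"dy":0.002,"dz":0.137,"rx":0,"ry":0,"rz":0}]'
python3 -m inch '[{"dx":0,"dy":0,"dz":0,"rx":0,"ry":0,"rz":0},{"dx":0,"dy":0,"dz":0,"rx":0,"ry":0,"rz":0},{"dx":0,"dy":0,"dz":0,"rx":0,"ry":0,"rz":0},{"dx":0,"dy":0,"dz":0,"rx":0,"ry":0,"rz":0},{"dx":0,"dy":0,"dz":0,"rx":0,"ry":0,"rz":0}]' -1
python3 - <<'E'
from h import *
pos,rot=tcp("blue",(17,0,94),GA);chain(pos,rot,1)
E
```

```text
time: 2.55
tool_pos: [0.6447, -0.0813, 0.119]
tool_rot: [0.026, 0.905, -0.055, 0.421]
contact_force: [-0.2, 1.0, 0.6]
gripper_width: 1.003
grasp_force: 0.0
time: 3.05
tool_pos: [0.6444, -0.0797, 0.1216]
tool_rot: [0.026, 0.904, -0.054, 0.422]
contact_force: [-6.9, 0.4, 5.4]
gripper_width: 0.628
grasp_force: 62.0
t 3.05 p [ 0.644 -0.08   0.122] F [-6.9  0.4  5.4] w 0.628 gf 62.0 j [-0.3  -0.18  2.21  0.51  0.28  0.97]
d [-0.0028 -0.0053  0.0015] r [ 0.0001 -0.0007  0.0013] | mm 5 deg 0.1
```

Gripped (0.628 opening = 53.4 mm). Next: lift along the pocket axis, then back off to the front.

```bash

python3 -m inch '[{"dx":0.01,"dy":0,"dz":-0.001,"rx":0,"ry":0,"rz":0},{"dx":0.025,"dy":0,"dz":-0.002,"rx":0,"ry":0,"rz":0},{"dx":0.045,"dy":0,"dz":-0.002,"rx":0,"ry":0,"rz":0},{"dx":0.07,"dy":0,"dz":-0.002,"rx":0,"ry":0,"rz":0},{"dx":0.085,"dy":0,"dz":-0.002,"rx":0,"ry":0,"rz":0}]'
python3 -m inch '[{"dx":0.005,"dy":0,"dz":-0.03,"rx":0,"ry":0,"rz":0},{"dx":0.005,"dy":0,"dz":-0.07,"rx":0,"ry":0,"rz":0},{"dx":0.005,"dy":0,"dz":-0.1,"rx":0,"ry":0,"rz":0},{"dx":0.005,"dy":0,"dz":-0.1,"rx":0,"ry":0,"rz":0},{"dx":0.005,"dy":0,"dz":-0.1,"rx":0,"ry":0,"rz":0}]'
python3 - <<'E'
from h import *
pos,rot=tcp("red",(15.8-80,0,96.2+70),GA);print(pos);chain(pos,rot,2)
E
```

```text
time: 3.55
tool_pos: [0.6872, -0.0846, 0.1746]
tool_rot: [0.026, 0.905, -0.054, 0.422]
contact_force: [-0.3, 0.7, -2.9]
gripper_width: 0.625
grasp_force: 62.5
time: 4.05
tool_pos: [0.6281, -0.0772, 0.228]
tool_rot: [0.026, 0.905, -0.054, 0.422]
contact_force: [0.1, 0.2, -4.2]
gripper_width: 0.621
grasp_force: 64.7
[0.66032763 0.18512402 0.22658355]
t 4.05 p [ 0.628 -0.077  0.228] F [ 0.1  0.2 -4.2] w 0.621 gf 64.7 j [-0.3  -0.39  2.18  0.29  0.51  1.2 ]
d [-0.0002 -0.1652  0.0007] r [-0.0001  0.0001  0.0007] | mm 132 deg 0.1
d [-0.0004 -0.1652  0.0007] r [-0.0001  0.0001  0.0007] | mm 132 deg 0.1
```

```bash

python3 -m inch '[{"dx":0,"dy":-0.04,"dz":0.001,"rx":0,"ry":0,"rz":0.001},{"dx":0,"dy":-0.09,"dz":0.001,"rx":0,"ry":0,"rz":0.001},{"dx":0,"dy":-0.14,"dz":0.001,"rx":0,"ry":0,"rz":0.001},{"dx":0,"dy":-0.19,"dz":0.001,"rx":0,"ry":0,"rz":0.001},{"dx":0,"dy":-0.24,"dz":0.001,"rx":0,"ry":0,"rz":0.001}]'
python3 -m inch '[{"dx":0,"dy":-0.05,"dz":0,"rx":0,"ry":0,"rz":0},{"dx":0,"dy":-0.08,"dz":0,"rx":0,"ry":0,"rz":0},{"dx":0,"dy":-0.09,"dz":0,"rx":0,"ry":0,"rz":0},{"dx":0,"dy":-0.09,"dz":0,"rx":0,"ry":0,"rz":0},{"dx":0,"dy":-0.09,"dz":0,"rx":0,"ry":0,"rz":0}]'
python3 - <<'E'
from h import *
from plant import optics,state
pos,rot=tcp("red",(15.8-80,0,96.2+70),GA);chain(pos,rot,1)
s=state();c=optics.camera_info("wrist");im=optics.grab_frame("wrist")[:,:,::-1].copy()
RR=rq(s["tool_rot"])*GA.inv();o0=np.array(s["tool_pos"])-RR.apply([.0158,0,.0962])
for O,R,col in((o0,RR,(255,0,255)),(SEAT["red"],CR,(0,255,255))):
  for o in((-18,0,78),(-18,27,125),(-18,-27,125),(-18,27,0),(-18,-27,0),(18,41,75),(18,-41,75),(18,0,75)):
    u=proj(c,O+R.apply(np.array(o)/1e3));cv2.circle(im,tuple(int(x) for x in u),3,col,1)
cv2.imwrite("pics/w2.png",im)
E
```

```text
time: 4.55
tool_pos: [0.6517, 0.115, 0.225]
tool_rot: [0.026, 0.905, -0.055, 0.42]
contact_force: [0.3, 0.5, -2.4]
gripper_width: 0.626
grasp_force: 64.8
time: 5.05
tool_pos: [0.6604, 0.184, 0.2257]
tool_rot: [0.026, 0.905, -0.055, 0.421]
contact_force: [-0.8, -0.8, -3.5]
gripper_width: 0.626
grasp_force: 64.7
t 5.05 p [0.66  0.184 0.226] F [-0.8 -0.8 -3.5] w 0.626 gf 64.7 j [ 0.29 -0.17  2.01 -0.61  0.56  2.37]
d [ 0.0007 -0.0014 -0.0009] r [0.0005 0.0018 0.0005] | mm 1 deg 0.2
```

View pics/w2.png

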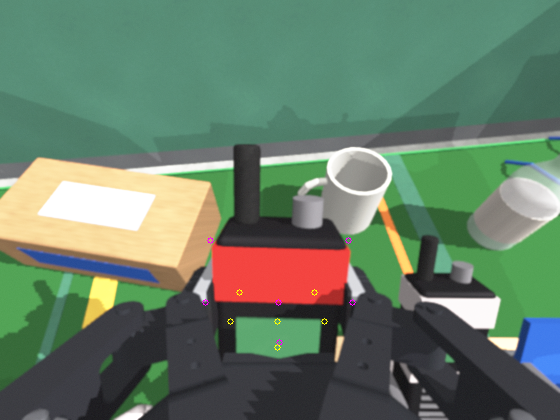

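```bash

python3 -m inch '[{"dx":0.01,"dy":-0.001,"dz":0.025,"rx":0,"ry":0.001,"rz":0},{"dx":0.01,"dy":-0.001,"dz":0.055,"rx":0,"ry":0.001,"rz":0},{"dx":0.01,"dy":-0.001,"dz":0.08,"rx":0,"ry":0.001,"rz":0},{"dx":0.01,"dy":-0.001,"dz":0.094,"rx":0,"ry":0.001,"rz":0},{"dx":0.01,"dy":-0.001,"dz":0.094,"rx":0,"ry":0.001,"rz":0}]'
python3 - <<'E'
from h import *
pos,rot=tcp("red",(15.8-3,0,96.2),GA);chain(pos,rot,1)
E
```

```text
time: 5.6
tool_pos: [0.7229, 0.1763, 0.183]
tool_rot: [0.026, 0.905, -0.055, 0.421]
contact_force: [-0.4, 0.8, -3.1]
gripper_width: 0.626
grasp_force: 64.7
t 5.6 p [0.723 0.176 0.183] F [-0.4  0.8 -3.1] w 0.626 gf 64.7 j [ 0.24  0.01  1.91 -0.66  0.47  2.41]
d [-0.0965 -0.0015  0.0009] r [ 0.0014  0.0011 -0.0001] | mm 77 deg 0.2
```

```bash

python3 -m inch '[{"dx":-0.02,"dy":-0.0015,"dz":0.001,"rx":0.001,"ry":0.001,"rz":0},{"dx":-0.04,"dy":-0.0015,"dz":0.001,"rx":0.001,"ry":0.001,"rz":0},{"dx":-0.06,"dy":-0.0015,"dz":0.001,"rx":0.001,"ry":0.001,"rz":0},{"dx":-0.072,"dy":-0.0015,"dz":0.001,"rx":0.001,"ry":0.001,"rz":0},{"dx":-0.078,"dy":-0.0015,"dz":0.001,"rx":0.001,"ry":0.001,"rz":0}]'
python3 -m inch '[{"dx":-0.004,"dy":0,"dz":0,"rx":0,"ry":0,"rz":0},{"dx":-0.008,"dy":0,"dz":0,"rx":0,"ry":0,"rz":0},{"dx":-0.011,"dy":0,"dz":0,"rx":0,"ry":0,"rz":0},{"dx":-0.014,"dy":0,"dz":0,"rx":0,"ry":0,"rz":0},{"dx":-0.014,"dy":0,"dz":0,"rx":0,"ry":0,"rz":0}]'
python3 - <<'E'
from h import *
pos,rot=tcp("red",(15.8-3,0,96.2),GA);chain(pos,rot,1)
E
```

```text
time: 6.1
tool_pos: [0.6917, 0.1834, 0.1505]
tool_rot: [0.025, 0.9, -0.053, 0.433]
contact_force: [17.7, -14.5, 16.2]
gripper_width: 0.62
grasp_force: 63.8
time: 6.6
tool_pos: [0.6906, 0.1835, 0.1514]
tool_rot: [0.024, 0.897, -0.054, 0.438]
contact_force: [23.7, -17.7, 22.6]
gripper_width: 0.626
grasp_force: 63.6
t 6.6 p [0.691 0.183 0.151] F [ 23.7 -17.7  22.6] w 0.626 gf 63.6 j [ 0.27 -0.01  2.01 -0.87  0.4   2.65]
d [-0.0401  0.0026  0.0054] r [-0.0029 -0.0244 -0.0006] | mm 32 deg 2.1
```

Contact at the cheek tops: 33 N upwards along the pocket axis and 18 N towards -y. I'll back up a little and look.

```bash

python3 -m inch '[{"dx":0.025,"dy":0,"dz":0,"rx":0,"ry":0,"rz":0},{"dx":0.04,"dy":0,"dz":0,"rx":0,"ry":0,"rz":0},{"dx":0.04,"dy":0,"dz":0,"rx":0,"ry":0,"rz":0},{"dx":0.04,"dy":0,"dz":0,"rx":0,"ry":0,"rz":0}]'
python3 - <<'E'
from h import *
from plant import optics,state
pos,rot=tcp("red",(15.8-3,0,96.2+30),GA);chain(pos,rot,1)
s=state();RR=rq(s["tool_rot"])*GA.inv();o0=np.array(s["tool_pos"])-RR.apply([.0158,0,.0962])
out=[]
for n,(u0,v0,w,h) in dict(top=(150,110,100,110),scene=(280,150,110,121)).items():
  c=optics.camera_info(n);im=optics.grab_frame(n)[:,:,::-1].copy();k=4
  cr=cv2.resize(im[v0:v0+h,u0:u0+w],None,fx=k,fy=k,interpolation=cv2.INTER_CUBIC)[:440]
  for O,R,col in((o0,RR,(255,0,255)),(SEAT["red"],CR,(0,255,255))):
    for o in((-18,27,125),(-18,-27,125),(-18,0,78),(-18,27,0),(-18,-27,0),(18,27,125),(18,-27,125),(-22,31,34),(-22,-31,34),(18,31,34),(18,-31,34)):
      if (col[0]==0)!=(o[2]==34):continue
      u=(proj(c,O+R.apply(np.array(o)/1e3))-[u0,v0]+.5)*k
      cv2.circle(cr,tuple(int(x) for x in u),3,col,1)
  out.append(np.pad(cr,((0,440-cr.shape[0]),(0,0),(0,0))))
cv2.imwrite("pics/p3.png",np.hstack(out)[:, :800])
E
```

```text
time: 7.0
tool_pos: [0.6968, 0.1822, 0.153]
tool_rot: [0.025, 0.904, -0.054, 0.423]
contact_force: [-0.6, 0.0, -3.5]
gripper_width: 0.624
grasp_force: 65.1
t 7.0 p [0.697 0.182 0.153] F [-0.6  0.  -3.5] w 0.624 gf 65.1 j [ 0.26  0.    1.98 -0.76  0.43  2.54]
d [-0.0089  0.0019  0.002 ] r [-0.0012 -0.002   0.0001] | mm 7 deg 0.2
```

View pics/p3.png

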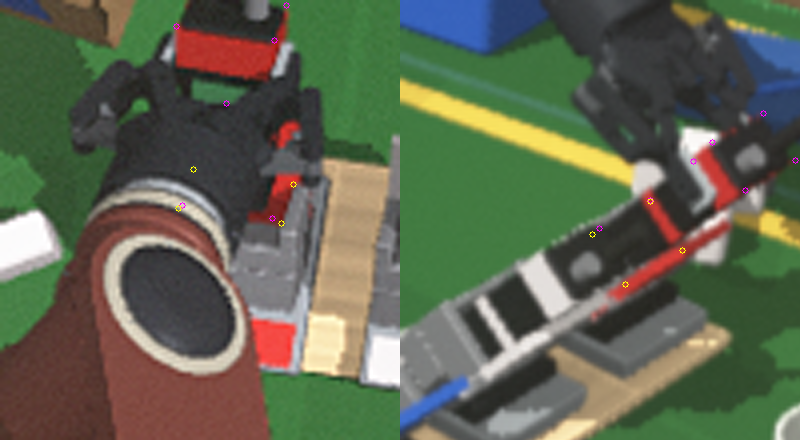

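```bash
python3 - <<'E'
from h import *
from plant import optics
im=cv2.imread("pics/top0.png");c=optics.camera_info("top")
hsv=cv2.cvtColor(im,cv2.COLOR_BGR2HSV);H,S,V=[hsv[...,i].astype(int) for i in range(3)]
red=((H<8)|(H>172))&(S>130)&(V>90)
for v in range(138,150,2):
    u=np.where(red[v,185:240])[0]+185;print(v,u.min(),u.max(),(u.min()+u.max())/2)
for w in (41,):
  for z in(75,55):
    print(z,[proj(c,SEAT["red"]+CR.apply([.018,y/1e3,z/1e3])).round(1) for y in(w,0,-w)])
# cheek inner/outer edges, row profile through cheeks of red cradle
print("cheek",[proj(c,SEAT["red"]+CR.apply([0,y/1e3,.034])).round(1) for y in(41,31,-31,-41)])
v=int(round(proj(c,SEAT["red"]+CR.apply([0,0,.034]))[1]));print(v,[im[v,u].mean().round().astype(int).tolist() for u in range(185,240)])
E
```

```text
138 194 209 201.5
140 194 223 208.5
142 194 227 210.5
144 194 227 210.5
146 194 227 210.5
148 194 227 210.5
75 [array([193.5, 137.5]), array([210.5, 140. ]), array([227.4, 142.4])]
55 [array([193.7, 144.3]), array([210.5, 146.8]), array([227.2, 149.2])]
cheek [array([192.2, 155.7]), array([196.3, 156.3]), array([221.6, 159.9]), array([225.6, 160.5])]
158 [65, 64, 67, 62, 62, 63, 55, 137, 127, 122, 136, 108, 95, 91, 87, 90, 87, 90, 91, 88, 91, 85, 88, 92, 88, 97, 98, 100, 104, 100, 98, 100, 95, 100, 77, 70, 65, 60, 109, 119, 116, 133, 103, 112, 118, 125, 79, 119, 164, 172, 167, 170, 169, 168, 170]
```

The seat estimate agrees with the red back plate to within 1 mm. The tool sits about 1.5 mm too far to +y, and the force points to the +y cheek. I'll shift 3.5 mm towards -y and lower gently.

```bash

python3 -m inch '[{"dx":0.003,"dy":0.0045,"dz":0.001,"rx":0,"ry":0,"rz":0},{"dx":0.003,"dy":0.0045,"dz":0.001,"rx":0,"ry":0,"rz":0},{"dx":0.003,"dy":0.0045,"dz":0.001,"rx":0,"ry":0,"rz":0},{"dx":-0.006,"dy":0.0045,"dz":0.001,"rx":0,"ry":0,"rz":0},{"dx":-0.012,"dy":0.0045,"dz":0.001,"rx":0,"ry":0,"rz":0}]'
python3 -m inch '[{"dx":-0.004,"dy":0,"dz":0,"rx":0,"ry":0,"rz":0},{"dx":-0.008,"dy":0,"dz":0,"rx":0,"ry":0,"rz":0},{"dx":-0.008,"dy":0,"dz":0,"rx":0,"ry":0,"rz":0}]'
python3 - <<'E'
from h import *
pos,rot=tcp("red",(15.8-3,0,96.2),GA);chain(pos,rot,1)
E
```

```text
time: 7.6
tool_pos: [0.6906, 0.1795, 0.1438]
tool_rot: [0.025, 0.904, -0.054, 0.423]
contact_force: [-0.4, -0.6, -2.6]
gripper_width: 0.63
grasp_force: 65.1
time: 7.9
tool_pos: [0.6866, 0.18, 0.1389]
tool_rot: [0.025, 0.904, -0.054, 0.422]
contact_force: [0.2, 0.2, -2.8]
gripper_width: 0.625
grasp_force: 65.1
t 7.9 p [0.687 0.18  0.139] F [ 0.2  0.2 -2.8] w 0.625 gf 65.1 j [ 0.27 -0.    2.01 -0.8   0.41  2.58]
d [-0.0249 -0.0024  0.0002] r [-0.0012 -0.0009  0.0007] | mm 20 deg 0.1
```

```bash

python3 -m inch '[{"dx":-0.005,"dy":0,"dz":0,"rx":0,"ry":0,"rz":0},{"dx":-0.01,"dy":0,"dz":0,"rx":0,"ry":0,"rz":0},{"dx":-0.014,"dy":0,"dz":0,"rx":0,"ry":0,"rz":0},{"dx":-0.017,"dy":0,"dz":0,"rx":0,"ry":0,"rz":0},{"dx":-0.017,"dy":0,"dz":0,"rx":0,"ry":0,"rz":0}]'
python3 -m inch '[{"dx":-0.002,"dy":0,"dz":0,"rx":0,"ry":0,"rz":0},{"dx":-0.004,"dy":0,"dz":0,"rx":0,"ry":0,"rz":0},{"dx":-0.006,"dy":0,"dz":0,"rx":0,"ry":0,"rz":0},{"dx":-0.006,"dy":0,"dz":0,"rx":0,"ry":0,"rz":0}]'
python3 - <<'E'
from h import *
pos,rot=tcp("red",(15.8-3,0,96.2),GA);chain(pos,rot,1)
E
```

```text
time: 8.4
tool_pos: [0.678, 0.181, 0.1286]
tool_rot: [0.025, 0.904, -0.054, 0.423]
contact_force: [-0.3, 0.5, -2.6]
gripper_width: 0.623
grasp_force: 65.1
time: 8.8
tool_pos: [0.6752, 0.1814, 0.1253]
tool_rot: [0.025, 0.904, -0.054, 0.423]
contact_force: [0.8, -0.2, -2.9]
gripper_width: 0.623
grasp_force: 65.1
t 8.8 p [0.675 0.181 0.125] F [ 0.8 -0.2 -2.9] w 0.623 gf 65.1 j [ 0.27 -0.    2.04 -0.86  0.4   2.65]
d [-0.0027 -0.0024  0.0003] r [-0.0012 -0.0013  0.0005] | mm 3 deg 0.2
```

```bash

python3 -m inch '[{"dx":-0.001,"dy":0,"dz":0,"rx":0,"ry":0,"rz":0},{"dx":-0.002,"dy":0,"dz":0,"rx":0,"ry":0,"rz":0},{"dx":-0.003,"dy":0,"dz":0,"rx":0,"ry":0,"rz":0},{"dx":-0.003,"dy":0,"dz":0,"rx":0,"ry":0,"rz":0}]'
python3 -m inch '[{"dx":-0.001,"dy":0,"dz":0,"rx":0,"ry":0,"rz":0},{"dx":-0.002,"dy":0,"dz":0,"rx":0,"ry":0,"rz":0},{"dx":-0.002,"dy":0,"dz":0,"rx":0,"ry":0,"rz":0},{"dx":-0.002,"dy":0,"dz":0,"rx":0,"ry":0,"rz":0}]'
python3 - <<'E'
from h import *
pos,rot=tcp("red",(15.8-3,0,96.2),GA);chain(pos,rot,1)
E
```

```text
time: 9.2
tool_pos: [0.6738, 0.1816, 0.1236]
tool_rot: [0.025, 0.904, -0.054, 0.423]
contact_force: [-0.3, -0.4, -2.9]
gripper_width: 0.627
grasp_force: 65.1
time: 9.6
tool_pos: [0.6735, 0.1818, 0.1234]
tool_rot: [0.025, 0.904, -0.054, 0.424]
contact_force: [2.2, -0.8, 0.1]
gripper_width: 0.621
grasp_force: 64.8
t 9.6 p [0.673 0.182 0.123] F [ 2.2 -0.8  0.1] w 0.621 gf 64.8 j [ 0.28 -0.    2.04 -0.87  0.4   2.66]
d [ 0.0005 -0.0022  0.0005] r [-0.0014 -0.0025  0.0005] | mm 2 deg 0.2
```

Floor contact came exactly at the predicted height. Press slightly, then release.

```bash

python3 -m inch '[{"dx":-0.001,"dy":0,"dz":0,"rx":0,"ry":0,"rz":0},{"dx":-0.001,"dy":0,"dz":0,"rx":0,"ry":0,"rz":0}]'
python3 -m inch '[{"dx":0,"dy":0,"dz":0,"rx":0,"ry":0,"rz":0},{"dx":0,"dy":0,"dz":0,"rx":0,"ry":0,"rz":0},{"dx":0,"dy":0,"dz":0,"rx":0,"ry":0,"rz":0},{"dx":0,"dy":0,"dz":0,"rx":0,"ry":0,"rz":0},{"dx":0,"dy":0,"dz":0,"rx":0,"ry":0,"rz":0}]' 0.7
python3 -m inch '[{"dx":0,"dy":0,"dz":-0.03,"rx":0,"ry":0,"rz":0},{"dx":0,"dy":0,"dz":-0.07,"rx":0,"ry":0,"rz":0},{"dx":0,"dy":0,"dz":-0.12,"rx":0,"ry":0,"rz":0},{"dx":0,"dy":0,"dz":-0.15,"rx":0,"ry":0,"rz":0},{"dx":0,"dy":0,"dz":-0.15,"rx":0,"ry":0,"rz":0}]' 1
python3 - <<'E'
from h import *
from plant import optics
c=optics.camera_info("wrist");im=optics.grab_frame("wrist")[:,:,::-1].copy()
for cr in ("red","white"):
  for o in((-18,0,78),(-18,27,60),(-18,-27,60),(-18,27,30),(-18,-27,30)):
    u=proj(c,SEAT[cr]+CR.apply(np.array(o)/1e3));cv2.circle(im,tuple(int(x) for x in u),3,(255,0,255),1) if abs(u).max()<2000 else 0
cv2.imwrite("pics/w4.png",im)
E
```

```text
time: 9.8
tool_pos: [0.6734, 0.1819, 0.1235]
tool_rot: [0.025, 0.904, -0.054, 0.424]
contact_force: [3.5, -1.2, 0.3]
gripper_width: 0.626
grasp_force: 64.4
time: 10.3
tool_pos: [0.6722, 0.1818, 0.1217]
tool_rot: [0.025, 0.904, -0.054, 0.423]
contact_force: [-0.3, 0.3, 0.1]
gripper_width: 0.849
grasp_force: 0.0
time: 10.8
tool_pos: [0.5808, 0.1938, 0.2023]
tool_rot: [0.023, 0.903, -0.054, 0.425]
contact_force: [1.1, -0.3, 0.3]
gripper_width: 0.999
grasp_force: 0.0
```

View pics/w4.png

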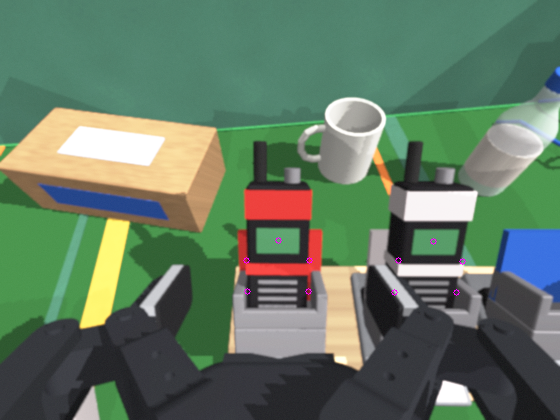

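Red radio fully home: its screen at (278,241) matches the predicted stored position. Now the blue radio.

```bash
cat >> h.py <<'E'
zb=np.array([-.9995,.033,0]);xb=np.array([0,0,-1.]);RB=Ro.from_matrix(np.c_[xb,np.cross(zb,xb),zb])
GBLUE=np.array([.5362,-.3330,0])
E
python3 - <<'E'
from h import *
chain(GBLUE+[0,0,.24],RB*GB,3)
E
```

```text
t 10.85 p [0.581 0.193 0.201] F [-0.1 -0.2 -0.1] w 0.999 gf 0.0 j [ 0.36 -0.33  2.18 -0.7   0.58  2.5 ]
d [ 0.0177  0.2199 -0.0052] r [ 0.0078 -0.195  -0.018 ] | mm 177 deg 16.8
d [ 0.0093  0.2202 -0.0117] r [ 0.0078 -0.195  -0.018 ] | mm 177 deg 16.8
d [-0.0008  0.2202 -0.0156] r [ 0.0078 -0.195  -0.018 ] | mm 177 deg 16.8
```

```bash

python3 -m inch '[{"dx":0.018,"dy":0.22,"dz":-0.005,"rx":0.008,"ry":-0.195,"rz":-0.018},{"dx":0.018,"dy":0.22,"dz":-0.005,"rx":0.008,"ry":-0.195,"rz":-0.018},{"dx":0.018,"dy":0.22,"dz":-0.005,"rx":0.008,"ry":-0.195,"rz":-0.018},{"dx":0.018,"dy":0.22,"dz":-0.005,"rx":0.008,"ry":-0.195,"rz":-0.018}]'
python3 -m inch '[{"dx":0.009,"dy":0.22,"dz":-0.012,"rx":0.008,"ry":-0.195,"rz":-0.018},{"dx":0.009,"dy":0.22,"dz":-0.012,"rx":0.008,"ry":-0.195,"rz":-0.018},{"dx":0.009,"dy":0.22,"dz":-0.012,"rx":0.008,"ry":-0.195,"rz":-0.018},{"dx":0.009,"dy":0.22,"dz":-0.012,"rx":0.008,"ry":-0.195,"rz":-0.018}]'
python3 -m inch '[{"dx":-0.001,"dy":0.22,"dz":-0.016,"rx":0.008,"ry":-0.195,"rz":-0.018},{"dx":-0.001,"dy":0.22,"dz":-0.016,"rx":0.008,"ry":-0.195,"rz":-0.018},{"dx":-0.001,"dy":0.22,"dz":-0.016,"rx":0.008,"ry":-0.195,"rz":-0.018},{"dx":-0.001,"dy":0.22,"dz":-0.016,"rx":0.008,"ry":-0.195,"rz":-0.018},{"dx":-0.001,"dy":0.22,"dz":-0.016,"rx":0.008,"ry":-0.195,"rz":-0.018}]'
python3 - <<'E'
from h import *
chain(GBLUE+[0,0,.08],RB*GB,1)
E
```

```text
time: 11.25
tool_pos: [0.5701, 0.0415, 0.2098]
tool_rot: [0.016, 0.957, -0.042, 0.286]
contact_force: [0.7, -0.8, -0.6]
gripper_width: 1.003
grasp_force: 0.0
time: 11.65
tool_pos: [0.5538, -0.1377, 0.222]
tool_rot: [0.009, 0.989, -0.033, 0.143]
contact_force: [0.3, 1.0, -0.4]
gripper_width: 0.997
grasp_force: 0.0
time: 12.15
tool_pos: [0.5375, -0.3125, 0.2342]
tool_rot: [0.0, 1.0, -0.02, -0.003]
contact_force: [-0.5, 0.5, 0.3]
gripper_width: 1.003
grasp_force: 0.0
t 12.15 p [ 0.537 -0.312  0.234] F [-0.5  0.5  0.3] w 1.003 gf 0.0 j [-0.64  0.05  1.61 -0.    1.48  0.97]
d [0.0005 0.0256 0.1927] r [ 0.0004  0.0038 -0.0044] | mm 156 deg 0.5
```

```bash

python3 -m inch '[{"dx":0,"dy":0.0256,"dz":0.04,"rx":0,"ry":0.004,"rz":-0.004},{"dx":0,"dy":0.0256,"dz":0.1,"rx":0,"ry":0.004,"rz":-0.004},{"dx":0,"dy":0.0256,"dz":0.15,"rx":0,"ry":0.004,"rz":-0.004},{"dx":0,"dy":0.0256,"dz":0.18,"rx":0,"ry":0.004,"rz":-0.004},{"dx":0,"dy":0.0256,"dz":0.192,"rx":0,"ry":0.004,"rz":-0.004}]'
python3 - <<'E'
from h import *
from plant import optics
c=optics.camera_info("wrist");im=optics.grab_frame("wrist")[:,:,::-1].copy()
chain(GBLUE+[0,0,.005],RB*GB,1)
o=np.array([.5522,-.3335,.036])
for d,w in((0,0),(32,27),(32,-27),(-26,27),(-26,-27)):
  u=proj(c,o+zb*d/1e3+np.array([0,w/1e3,0]));cv2.circle(im,tuple(int(x) for x in u),3,(255,0,255),1)
cv2.imwrite("pics/w5.png",im)
E
```

```text
time: 12.65
tool_pos: [0.5347, -0.3263, 0.0773]
tool_rot: [-0.002, 1.0, -0.014, -0.002]
contact_force: [-0.5, 0.6, -0.0]
gripper_width: 0.998
grasp_force: 0.0
t 12.7 p [ 0.535 -0.327  0.078] F [-0.5 -0.2 -1.1] w 0.998 gf 0.0 j [-0.67  0.2   1.72  0.    1.23  0.93]
d [0.0021 0.0083 0.0909] r [-0.0025  0.0021  0.0035] | mm 73 deg 0.4
```

View pics/w5.png

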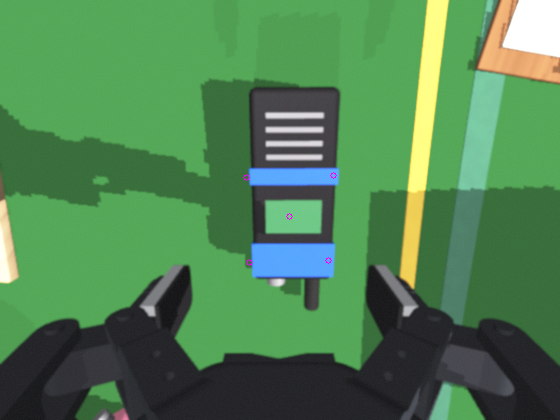

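Picture: the blue-banded radio lies face up, screen at (293,217), about 2 mm further to -y than the estimate. Descend with that correction and grip.

```bash

python3 -m inch '[{"dx":0.002,"dy":0.01,"dz":0.02,"rx":-0.002,"ry":0.002,"rz":0.003},{"dx":0.002,"dy":0.01,"dz":0.045,"rx":-0.002,"ry":0.002,"rz":0.003},{"dx":0.002,"dy":0.01,"dz":0.07,"rx":-0.002,"ry":0.002,"rz":0.003},{"dx":0.002,"dy":0.01,"dz":0.085,"rx":-0.002,"ry":0.002,"rz":0.003},{"dx":0.002,"dy":0.01,"dz":0.09,"rx":-0.002,"ry":0.002,"rz":0.003}]'
python3 -m inch '[{"dx":0,"dy":0,"dz":0,"rx":0,"ry":0,"rz":0},{"dx":0,"dy":0,"dz":0,"rx":0,"ry":0,"rz":0},{"dx":0,"dy":0,"dz":0,"rx":0,"ry":0,"rz":0},{"dx":0,"dy":0,"dz":0,"rx":0,"ry":0,"rz":0},{"dx":0,"dy":0,"dz":0,"rx":0,"ry":0,"rz":0}]' -1
python3 - <<'E'
from h import *
chain(GBLUE+[0,0,.005],RB*GB,1)
E
```

```text
time: 13.2
tool_pos: [0.5385, -0.3368, 0.0101]
tool_rot: [0.002, 1.0, -0.016, 0.003]
contact_force: [-0.5, -0.2, -0.5]
gripper_width: 0.998
grasp_force: 0.0
time: 13.7
tool_pos: [0.5398, -0.3376, 0.0129]
tool_rot: [0.003, 1.0, -0.016, 0.004]
contact_force: [0.5, -0.5, 6.9]
gripper_width: 0.619
grasp_force: 66.7
t 13.7 p [ 0.54  -0.338  0.013] F [ 0.5 -0.5  6.9] w 0.619 gf 66.7 j [-0.68  0.29  1.73  0.    1.11  0.93]
d [-0.0047 -0.0056  0.0097] r [ 0.0038 -0.0058  0.0006] | mm 10 deg 0.6
```

The grip is a bit shallow, because the closing pads lifted the arm. I'll open, go 7 mm deeper and regrip.

```bash

python3 -m inch '[{"dx":0,"dy":0,"dz":0,"rx":0,"ry":0,"rz":0},{"dx":0,"dy":0,"dz":0,"rx":0,"ry":0,"rz":0},{"dx":0,"dy":0,"dz":0.002,"rx":0,"ry":0,"rz":0},{"dx":0,"dy":0,"dz":0.006,"rx":0,"ry":0,"rz":0},{"dx":0,"dy":0,"dz":0.008,"rx":0,"ry":0,"rz":0}]' 0.8
python3 -m inch '[{"dx":0,"dy":0,"dz":0,"rx":0,"ry":0,"rz":0},{"dx":0,"dy":0,"dz":0,"rx":0,"ry":0,"rz":0},{"dx":0,"dy":0,"dz":0,"rx":0,"ry":0,"rz":0},{"dx":0,"dy":0,"dz":0,"rx":0,"ry":0,"rz":0},{"dx":0,"dy":0,"dz":0,"rx":0,"ry":0,"rz":0}]' -1
python3 - <<'E'
from h import *
chain(GBLUE+[0,0,.005],RB*GB,1)
E
```

```text
time: 14.2
tool_pos: [0.5382, -0.3364, 0.0037]
tool_rot: [0.002, 1.0, -0.016, 0.002]
contact_force: [0.4, -0.5, -0.1]
gripper_width: 0.898
grasp_force: 0.0
time: 14.7
tool_pos: [0.5386, -0.3367, 0.0045]
tool_rot: [0.002, 1.0, -0.016, 0.003]
contact_force: [1.2, -0.7, 0.7]
gripper_width: 0.622
grasp_force: 65.4
t 14.7 p [ 0.539 -0.337  0.005] F [ 1.2 -0.7  0.7] w 0.622 gf 65.4 j [-0.68  0.3   1.73  0.    1.1   0.93]
d [-0.0032 -0.0046 -0.0006] r [ 0.0026 -0.0041  0.0005] | mm 4 deg 0.4
```

```bash

python3 -m inch '[{"dx":0,"dy":0,"dz":-0.015,"rx":0,"ry":0,"rz":0},{"dx":0,"dy":0,"dz":-0.05,"rx":0,"ry":0,"rz":0},{"dx":0,"dy":0,"dz":-0.11,"rx":0,"ry":0,"rz":0},{"dx":0,"dy":0,"dz":-0.17,"rx":0,"ry":0,"rz":0},{"dx":0,"dy":0,"dz":-0.22,"rx":0,"ry":0,"rz":0}]'
python3 -m inch '[{"dx":0,"dy":0,"dz":-0.06,"rx":0,"ry":0,"rz":-0.1},{"dx":0,"dy":0,"dz":-0.08,"rx":0,"ry":0,"rz":-0.2},{"dx":0,"dy":0,"dz":-0.08,"rx":0,"ry":0,"rz":-0.3},{"dx":0,"dy":0,"dz":-0.08,"rx":0,"ry":0,"rz":-0.4},{"dx":0,"dy":0,"dz":-0.08,"rx":0,"ry":0,"rz":-0.5}]'
python3 -m inch '[{"dx":0,"dy":0,"dz":0,"rx":0,"ry":0,"rz":-0.1},{"dx":0,"dy":0,"dz":0,"rx":0,"ry":0,"rz":-0.2},{"dx":0,"dy":0,"dz":0,"rx":0,"ry":0,"rz":-0.3},{"dx":0,"dy":0,"dz":0,"rx":0,"ry":0,"rz":-0.4},{"dx":0,"dy":0,"dz":0,"rx":0,"ry":0,"rz":-0.5}]'
python3 - <<'E'
from h import *
pos,rot=tcp("blue",(13.5-80,0,91.6+80),GB);print(pos);chain(pos,rot,4)
E
```

```text
time: 15.2
tool_pos: [0.5377, -0.3361, 0.184]
tool_rot: [0.003, 1.0, -0.016, 0.004]
contact_force: [1.0, -1.3, -2.3]
gripper_width: 0.619
grasp_force: 65.1
time: 15.7
tool_pos: [0.5369, -0.3355, 0.2452]
tool_rot: [0.003, 0.935, 0.354, 0.002]
contact_force: [0.1, -0.5, -2.1]
gripper_width: 0.62
grasp_force: 65.0
time: 16.2
tool_pos: [0.5369, -0.3354, 0.2448]
tool_rot: [0.003, 0.74, 0.672, 0.001]
contact_force: [-0.3, -0.4, -2.6]
gripper_width: 0.621
grasp_force: 65.0
[ 0.63042423 -0.07368279  0.2321986 ]
t 16.2 p [ 0.537 -0.335  0.245] F [-0.3 -0.4 -2.6] w 0.621 gf 65.0 j [-0.68  0.06  1.58  0.    1.49 -0.58]
d [0.0843 0.0212 0.0038] r [-0.1114 -0.1134 -0.2398] | mm 70 deg 24.7
d [ 0.0713  0.0496 -0.0036] r [-0.1114 -0.1134 -0.2398] | mm 70 deg 24.7
d [ 0.0485  0.0721 -0.0037] r [-0.1114 -0.1134 -0.2398] | mm 70 deg 24.7
d [0.0199 0.0846 0.0037] r [-0.1114 -0.1134 -0.2398] | mm 70 deg 24.7
```

```bash

python3 -m inch '[{"dx":0.084,"dy":0.021,"dz":0.004,"rx":-0.111,"ry":-0.113,"rz":-0.24},{"dx":0.084,"dy":0.021,"dz":0.004,"rx":-0.111,"ry":-0.113,"rz":-0.24},{"dx":0.084,"dy":0.021,"dz":0.004,"rx":-0.111,"ry":-0.113,"rz":-0.24},{"dx":0.084,"dy":0.021,"dz":0.004,"rx":-0.111,"ry":-0.113,"rz":-0.24}]'
python3 -m inch '[{"dx":0.071,"dy":0.05,"dz":-0.004,"rx":-0.111,"ry":-0.113,"rz":-0.24},{"dx":0.071,"dy":0.05,"dz":-0.004,"rx":-0.111,"ry":-0.113,"rz":-0.24},{"dx":0.071,"dy":0.05,"dz":-0.004,"rx":-0.111,"ry":-0.113,"rz":-0.24},{"dx":0.071,"dy":0.05,"dz":-0.004,"rx":-0.111,"ry":-0.113,"rz":-0.24}]'
python3 - <<'E'
from h import *
pos,rot=tcp("blue",(13.5-80,0,91.6+80),GB);chain(pos,rot,2)
E
```

```text
time: 16.6
tool_pos: [0.5596, -0.2686, 0.2408]
tool_rot: [0.12, 0.605, 0.787, -0.007]
contact_force: [0.6, -0.1, -2.8]
gripper_width: 0.624
grasp_force: 65.1
time: 17.0
tool_pos: [0.5834, -0.2047, 0.2371]
tool_rot: [0.232, 0.442, 0.867, -0.014]
contact_force: [-0.1, 0.8, -2.4]
gripper_width: 0.622
grasp_force: 65.1
t 17.0 p [ 0.583 -0.205  0.237] F [-0.1  0.8 -2.4] w 0.622 gf 65.1 j [-0.44 -0.25  1.93 -0.05  0.99 -1.05]
d [ 0.0487  0.0721 -0.0046] r [-0.113  -0.1148 -0.2422] | mm 70 deg 25.0
d [0.0196 0.0848 0.0029] r [-0.113  -0.1148 -0.2422] | mm 70 deg 25.0
```

```bash

python3 -m inch '[{"dx":0.049,"dy":0.072,"dz":-0.005,"rx":-0.113,"ry":-0.115,"rz":-0.242},{"dx":0.049,"dy":0.072,"dz":-0.005,"rx":-0.113,"ry":-0.115,"rz":-0.242},{"dx":0.049,"dy":0.072,"dz":-0.005,"rx":-0.113,"ry":-0.115,"rz":-0.242},{"dx":0.049,"dy":0.072,"dz":-0.005,"rx":-0.113,"ry":-0.115,"rz":-0.242}]'
python3 -m inch '[{"dx":0.02,"dy":0.085,"dz":0.003,"rx":-0.113,"ry":-0.115,"rz":-0.242},{"dx":0.02,"dy":0.085,"dz":0.003,"rx":-0.113,"ry":-0.115,"rz":-0.242},{"dx":0.02,"dy":0.085,"dz":0.003,"rx":-0.113,"ry":-0.115,"rz":-0.242},{"dx":0.02,"dy":0.085,"dz":0.003,"rx":-0.113,"ry":-0.115,"rz":-0.242},{"dx":0.02,"dy":0.085,"dz":0.003,"rx":-0.113,"ry":-0.115,"rz":-0.242}]'
python3 -m inch '[{"dx":0,"dy":0,"dz":0,"rx":0,"ry":0,"rz":0},{"dx":0,"dy":0,"dz":0,"rx":0,"ry":0,"rz":0}]'
python3 - <<'E'
from h import *
from plant import optics,state
pos,rot=tcp("blue",(13.5-80,0,91.6+80),GB);chain(pos,rot,1)
s=state();RR=rq(s["tool_rot"])*GB.inv();o0=np.array(s["tool_pos"])-RR.apply([.0135,0,.0916])
out=[]
for n,(u0,v0,w,h) in dict(top=(250,90,100,130),scene=(230,160,110,130),wrist=(160,160,200,260)).items():
  c=optics.camera_info(n);im=optics.grab_frame(n)[:,:,::-1].copy();k=2 if n=="wrist" else 4
  cr=cv2.resize(im[v0:v0+h,u0:u0+w],None,fx=k,fy=k,interpolation=cv2.INTER_CUBIC)
  if n=="wrist":cr=cv2.resize(cr,(400,520))
  for O,R,col in((o0,RR,(255,0,255)),):
    for o in((-18,27,116),(-18,-27,116),(-18,27,0),(-18,-27,0),(18,27,0),(18,-27,0),(18,-27,116),(18,27,116)):
      u=(proj(c,O+R.apply(np.array(o)/1e3))-[u0,v0]+.5)*k
      cv2.circle(cr,tuple(int(x) for x in u),3,col,1)
  out.append(cr)
o=np.hstack(out);cv2.imwrite("pics/p6.png",cv2.resize(o,None,fx=800/o.shape[1]*.999,fy=800/o.shape[1]*.999))
E
```

```text
time: 17.4
tool_pos: [0.6067, -0.14, 0.2343]
tool_rot: [0.334, 0.256, 0.907, -0.02]
contact_force: [0.3, -0.5, -3.1]
gripper_width: 0.62
grasp_force: 65.2
time: 17.9
tool_pos: [0.6315, -0.075, 0.2333]
tool_rot: [0.422, 0.057, 0.904, -0.025]
contact_force: [-0.3, -0.7, -2.0]
gripper_width: 0.62
grasp_force: 65.2
time: 18.1
tool_pos: [0.6319, -0.0743, 0.2343]
tool_rot: [0.424, 0.055, 0.904, -0.026]
contact_force: [-0.4, 0.1, -2.3]
gripper_width: 0.62
grasp_force: 65.2
t 18.1 p [ 0.632 -0.074  0.234] F [-0.4  0.1 -2.3] w 0.62 gf 65.2 j [-0.29 -0.39  2.17  0.27  0.51 -1.92]
d [0.0032 0.0006 0.0001] r [-0.0004  0.0025  0.0003] | mm 3 deg 0.2
```

View pics/p6.png

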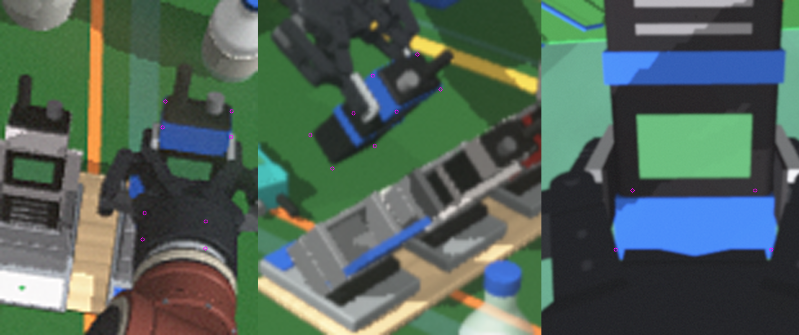

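Both pictures agree with the held pose: blue radio centred in the gripper, face to the front, above the empty blue cradle. Insert with a 1.5 mm bias to -y, as the red one needed.

```bash

python3 -m inch '[{"dx":0,"dy":-0.001,"dz":0.025,"rx":0,"ry":0.002,"rz":0},{"dx":0,"dy":-0.001,"dz":0.055,"rx":0,"ry":0.002,"rz":0},{"dx":0,"dy":-0.001,"dz":0.08,"rx":0,"ry":0.002,"rz":0},{"dx":0,"dy":-0.001,"dz":0.096,"rx":0,"ry":0.002,"rz":0},{"dx":0,"dy":-0.001,"dz":0.096,"rx":0,"ry":0.002,"rz":0}]'
python3 -m inch '[{"dx":0.015,"dy":0,"dz":0,"rx":0,"ry":0,"rz":0},{"dx":0.03,"dy":0,"dz":0,"rx":0,"ry":0,"rz":0},{"dx":0.042,"dy":0,"dz":0,"rx":0,"ry":0,"rz":0},{"dx":0.05,"dy":0,"dz":0,"rx":0,"ry":0,"rz":0},{"dx":0.05,"dy":0,"dz":0,"rx":0,"ry":0,"rz":0}]'
python3 - <<'E'
from h import *
pos,rot=tcp("blue",(13.5-3,-1.5,91.6),GB);chain(pos,rot,1)
E
```

```text
time: 18.75
tool_pos: [0.6898, -0.0815, 0.1821]
tool_rot: [0.421, 0.054, 0.905, -0.026]
contact_force: [-0.9, 0.9, -2.4]
gripper_width: 0.62
grasp_force: 65.1
time: 19.25
tool_pos: [0.6628, -0.0784, 0.1519]
tool_rot: [0.421, 0.054, 0.905, -0.026]
contact_force: [0.1, 0.1, -2.0]
gripper_width: 0.624
grasp_force: 65.1
t 19.25 p [ 0.663 -0.078  0.152] F [ 0.1  0.1 -2. ] w 0.624 gf 65.1 j [-0.28 -0.18  2.15  0.39  0.33 -2.04]
d [ 0.0494 -0.0008  0.0004] r [ 0.0001 -0.0008  0.0015] | mm 39 deg 0.1
```

```bash

python3 -m inch '[{"dx":0.006,"dy":-0.001,"dz":0,"rx":0,"ry":0,"rz":0.001},{"dx":0.012,"dy":-0.001,"dz":0,"rx":0,"ry":0,"rz":0.001},{"dx":0.018,"dy":-0.001,"dz":0,"rx":0,"ry":0,"rz":0.001},{"dx":0.02,"dy":-0.001,"dz":0,"rx":0,"ry":0,"rz":0.001}]'
python3 - <<'E'
from h import *
pos,rot=tcp("blue",(13.5-3,-1.5,91.6),GB);chain(pos,rot,1)
E
```

```text
time: 19.65
tool_pos: [0.6535, -0.0782, 0.1405]
tool_rot: [0.422, 0.054, 0.905, -0.026]
contact_force: [-0.5, -0.6, -2.2]
gripper_width: 0.62
grasp_force: 65.1
t 19.65 p [ 0.653 -0.078  0.14 ] F [-0.5 -0.6 -2.2] w 0.62 gf 65.1 j [-0.29 -0.19  2.18  0.43  0.31 -2.09]
d [0.031  0.0003 0.0001] r [ 0.0001 -0.0001  0.0006] | mm 25 deg 0.1
```

Inside the cheeks without contact. Continue down.

```bash

python3 -m inch '[{"dx":0.006,"dy":0,"dz":0,"rx":0,"ry":0,"rz":0},{"dx":0.012,"dy":0,"dz":0,"rx":0,"ry":0,"rz":0},{"dx":0.018,"dy":0,"dz":0,"rx":0,"ry":0,"rz":0},{"dx":0.022,"dy":0,"dz":0,"rx":0,"ry":0,"rz":0},{"dx":0.024,"dy":0,"dz":0,"rx":0,"ry":0,"rz":0}]'
python3 -m inch '[{"dx":0.001,"dy":0,"dz":0,"rx":0,"ry":0,"rz":0},{"dx":0.002,"dy":0,"dz":0,"rx":0,"ry":0,"rz":0},{"dx":0.003,"dy":0,"dz":0,"rx":0,"ry":0,"rz":0},{"dx":0.004,"dy":0,"dz":0,"rx":0,"ry":0,"rz":0},{"dx":0.004,"dy":0,"dz":0,"rx":0,"ry":0,"rz":0}]'
python3 - <<'E'
from h import *
pos,rot=tcp("blue",(13.5-3,-1.5,91.6),GB);chain(pos,rot,1)
E
```

```text
time: 20.15
tool_pos: [0.6413, -0.0767, 0.1259]
tool_rot: [0.422, 0.054, 0.905, -0.026]
contact_force: [0.1, -0.0, -2.4]
gripper_width: 0.622
grasp_force: 65.1
time: 20.65
tool_pos: [0.6397, -0.0766, 0.124]
tool_rot: [0.422, 0.054, 0.905, -0.026]
contact_force: [-0.4, 0.8, -1.6]
gripper_width: 0.624
grasp_force: 65.1
t 20.65 p [ 0.64  -0.077  0.124] F [-0.4  0.8 -1.6] w 0.624 gf 65.1 j [-0.29 -0.2   2.22  0.48  0.28 -2.15]
d [0.0041 0.0003 0.0002] r [0.     0.0005 0.0007] | mm 3 deg 0.1
```

```bash

python3 -m inch '[{"dx":0.001,"dy":0,"dz":0,"rx":0,"ry":0,"rz":0},{"dx":0.002,"dy":0,"dz":0,"rx":0,"ry":0,"rz":0},{"dx":0.003,"dy":0,"dz":0,"rx":0,"ry":0,"rz":0},{"dx":0.003,"dy":0,"dz":0,"rx":0,"ry":0,"rz":0}]'
python3 -m inch '[{"dx":0.001,"dy":0,"dz":0,"rx":0,"ry":0,"rz":0},{"dx":0.002,"dy":0,"dz":0,"rx":0,"ry":0,"rz":0},{"dx":0.002,"dy":0,"dz":0,"rx":0,"ry":0,"rz":0}]'
python3 -m inch '[{"dx":0.001,"dy":0,"dz":0,"rx":0,"ry":0,"rz":0},{"dx":0.0015,"dy":0,"dz":0,"rx":0,"ry":0,"rz":0},{"dx":0.0015,"dy":0,"dz":0,"rx":0,"ry":0,"rz":0}]'
python3 - <<'E'
from h import *
pos,rot=tcp("blue",(13.5-3,-1.5,91.6),GB);chain(pos,rot,1)
E
```

```text
time: 21.05
tool_pos: [0.6381, -0.0764, 0.1222]
tool_rot: [0.422, 0.054, 0.904, -0.026]
contact_force: [-0.3, 0.4, -2.6]
gripper_width: 0.622
grasp_force: 65.1
time: 21.35
tool_pos: [0.6379, -0.0765, 0.1223]
tool_rot: [0.423, 0.055, 0.904, -0.026]
contact_force: [2.6, 1.6, -0.2]
gripper_width: 0.623
grasp_force: 65.2
time: 21.65
tool_pos: [0.6378, -0.0766, 0.1224]
tool_rot: [0.424, 0.055, 0.904, -0.026]
contact_force: [5.7, 2.2, 2.4]
gripper_width: 0.622
grasp_force: 65.1
t 21.65 p [ 0.638 -0.077  0.122] F [5.7 2.2 2.4] w 0.622 gf 65.1 j [-0.29 -0.2   2.23  0.5   0.28 -2.17]
d [0.001  0.0006 0.0006] r [-0.0005  0.0033  0.0003] | mm 1 deg 0.3
```

Floor contact at the expected height. Release, withdraw and check.

```bash

python3 -m inch '[{"dx":0,"dy":0,"dz":0,"rx":0,"ry":0,"rz":0},{"dx":0,"dy":0,"dz":0,"rx":0,"ry":0,"rz":0},{"dx":0,"dy":0,"dz":0,"rx":0,"ry":0,"rz":0},{"dx":0,"dy":0,"dz":0,"rx":0,"ry":0,"rz":0},{"dx":0,"dy":0,"dz":0,"rx":0,"ry":0,"rz":0}]' 0.7
python3 -m inch '[{"dx":0,"dy":0,"dz":-0.03,"rx":0,"ry":0,"rz":0},{"dx":0,"dy":0,"dz":-0.07,"rx":0,"ry":0,"rz":0},{"dx":0,"dy":0,"dz":-0.12,"rx":0,"ry":0,"rz":0},{"dx":0,"dy":0,"dz":-0.17,"rx":0,"ry":0,"rz":0},{"dx":0,"dy":0,"dz":-0.2,"rx":0,"ry":0,"rz":0}]' 1
python3 -m inch '[{"dx":-0.06,"dy":-0.06,"dz":-0.05,"rx":0,"ry":0,"rz":0},{"dx":-0.12,"dy":-0.12,"dz":-0.1,"rx":0,"ry":0,"rz":0},{"dx":-0.12,"dy":-0.17,"dz":-0.1,"rx":0,"ry":0,"rz":0},{"dx":-0.12,"dy":-0.22,"dz":-0.1,"rx":0,"ry":0,"rz":0},{"dx":-0.12,"dy":-0.25,"dz":-0.1,"rx":0,"ry":0,"rz":0}]'
python3 -m inch '[{"dx":0,"dy":0,"dz":0,"rx":0,"ry":0,"rz":0},{"dx":0,"dy":0,"dz":0,"rx":0,"ry":0,"rz":0},{"dx":0,"dy":0,"dz":0,"rx":0,"ry":0,"rz":0}]'
python3 - <<'E'
from h import *
from plant import optics
out=[]
for n,(u0,v0,w,h) in dict(top=(170,90,170,130),scene=(220,160,170,130)).items():
  c=optics.camera_info(n);im=optics.grab_frame(n)[:,:,::-1].copy();k=3
  cr=cv2.resize(im[v0:v0+h,u0:u0+w],None,fx=k,fy=k,interpolation=cv2.INTER_CUBIC)
  for q in SEAT:
   for o in((-18,0,78),(-18,27,52),(-18,-27,52)) if n=="top" else ((-18,-27,52),(18,-27,110),(4,-12,137)):
    u=(proj(c,SEAT[q]+CR.apply(np.array(o)/1e3))-[u0,v0]+.5)*k;cv2.circle(cr,tuple(int(x) for x in u),4,(255,0,255),1)
  out.append(cr)
o=np.hstack(out);cv2.imwrite("pics/p7.png",cv2.resize(o,(800,int(o.shape[0]*800/o.shape[1]))))
E
```

```text
time: 22.15
tool_pos: [0.636, -0.0761, 0.1195]
tool_rot: [0.422, 0.054, 0.905, -0.026]
contact_force: [0.3, -0.2, -0.1]
gripper_width: 0.848
grasp_force: 0.0
time: 22.65
tool_pos: [0.5137, -0.0613, 0.2249]
tool_rot: [0.423, 0.054, 0.904, -0.026]
contact_force: [1.0, -0.3, 0.7]
gripper_width: 1.0
grasp_force: 0.0
time: 23.15
tool_pos: [0.4905, -0.262, 0.3514]
tool_rot: [0.424, 0.054, 0.904, -0.028]
contact_force: [0.9, -0.1, 0.1]
gripper_width: 0.997
grasp_force: 0.0
time: 23.45
tool_pos: [0.4909, -0.2588, 0.3471]
tool_rot: [0.422, 0.054, 0.905, -0.025]
contact_force: [0.1, 0.4, 0.6]
gripper_width: 1.0
grasp_force: 0.0
```

View pics/p7.png

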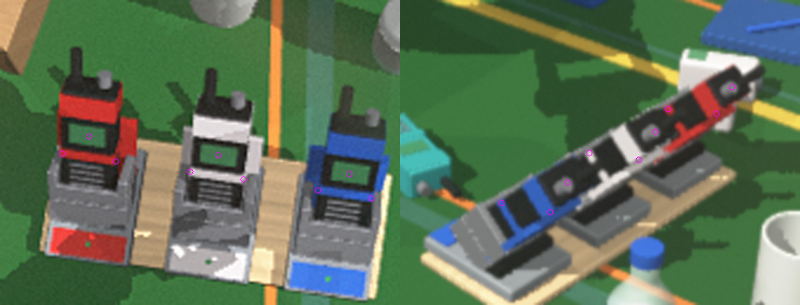

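All three radios stand home with faces to the front, screens on the predicted points: red (89,136), white (219,156), blue (350,174). The arm is clear.

```bash
python3 -c "
from plant import ticket;print(ticket.job_done())"
```

```text
the job is handed in; nothing more can be done
None
```

The red radio is in the red cradle and the blue radio is in the blue cradle, both lowered to the pocket floor, faces to the front and arm clear, handed in at about 23.5 s. On the first try the red radio caught a cheek of its cradle (about 37 N on the wrist), so I backed it off and re-aligned it.

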